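Hang the bottle-cap wrench back on its peg

TASK

The bottle-cap wrench has drained: take it off the drain stand by lifting it until the head of the stud is in the wide end of its keyhole, then drawing it off without forcing it. Hang it by the keyhole on the plain sloping peg of the tool stand, so that it hangs freely with the peg in the narrow upper end of the slot and the jaw downwards, well on the peg, and let go. Leave the bottles, the beaker and the loose cap where they stand.

Things in the scene. Friction and masses are not known exactly. Their poses are not given: they have to be found in the camera images.
- wrench: Dark steel bottle-cap wrench, 0.16 to 0.28 kg, a flat plate 5 mm thick in its own y-z plane (x normal, z up). Origin: middle of the closed upper end of its keyhole slot, mid-thickness. Upper part: rectangle 56 mm wide (y) from z = +22 mm (top edge) to -62 mm; its straight side edges can be pinched from above. Starts hanging on the stud by the slot's end, axes parallel to the drain stand's.
- wrench_hole (a point): Centre of the wide end of the wrench's keyhole, 36 mm below the wrench's origin; same axes. The wide hole is 28 mm across; from it a slot 13 mm wide (its mouth flared at 45 degrees) runs up to the wrench's origin.
- wrench_jaw (a point): Centre of the wrench's open C-shaped jaw, 98 mm below the wrench's origin; same axes. The jaw is 88 mm wide outside and opens downwards; the lowest point of the wrench is about 130 mm below its origin.
- drain_stand: White stand fixed to the bench: drip tray 150 x 110 x 14 mm (x -55 to +95 mm) with a square post 20 x 20 mm, 222 mm tall. Origin: on the bench under the post's axis. +x is the way its headed stud points (away from the robot, up to half a radian either side), z up. It may be on the robot's left or right, the tool stand on the other side.
- stud (a point): Middle of the neck of the drain stand's level steel stud, 210 mm above the bench, 17 mm ahead of the post's axis; axes as the stand. Neck 8 mm in diameter, 14 mm long from the post's face (7 mm either side of this point), then a round head 18 mm in diameter, 4 mm thick, its outer face 11 mm ahead of this point. The head passes only the wide hole of the wrench.
- tool_stand: Dark steel stand fixed to the bench: flat foot 150 x 100 x 10 mm (x -55 to +95 mm) with a square post 20 x 20 mm, 202 mm tall. Origin: on the bench under the post's axis. +x is the way its plain peg points (away from the robot, up to half a radian either side), z up.
- peg_root (a point): Where the axis of the tool stand's peg leaves the post's front face: 190 mm above the bench, 10 mm ahead of the post's axis; same axes as the stand (x horizontal, outwards). The peg is bare steel, plain and round, 10 mm in diameter, rises 12 degrees outwards and has a rounded end and no head.
- peg_tip (a point): End of the peg's axis, 44 mm ahead of and 9.4 mm above peg_root (the rounded end stands 5 mm farther out); same axes as the stand.
- bottle_left: Grey plastic sample bottle with white screw cap, 90 mm in diameter, 170 mm tall, loose, on the robot's left. Origin: centre of its underside, z up. Leave alone.
- bottle_right: White plastic sample bottle with white screw cap, 90 mm in diameter, 170 mm tall, loose, on the robot's right. Origin: centre of its underside, z up. Leave alone.
- beaker: Small empty glass beaker, 44 mm in diameter, 60 mm tall, loose, on the bench in front of and between the stands. Origin: centre of its underside, z up. Leave alone.
- cap: Loose white bottle cap lying flat, 56 mm in diameter, 22 mm tall, on the bench between the stands. Origin: centre of its underside, z up. Leave alone.
There are look-alikes about, which are no part of the job. Several things have the shape of the wrench; the one meant has the colours described above.

How it is judged:
On the way:
1. the wrench is off the stud and clear of it (its slot end more than 70 mm from the stud) (distance between wrench and stud above 0.07 m), for 0.1 s.
At the end, for the whole second after the job is handed in: The wrench hangs on the tool stand's peg, borne by it and at rest: the upper end of its slot is on the peg (0 to 38 mm ahead of peg_root, within 7 mm sideways, 2 to 18 mm above peg_root's height), jaw down, within 0.25 rad of upright (x of wrench in the frame of peg_root between 0 and 0.038 m and y of wrench in the frame of peg_root between -0.007 and 0.007 m and z of wrench in the frame of peg_root between 0.002 and 0.018 m and angle between wrench's own z axis and vertical below 0.25 rad and contact force between wrench and tool_stand above 0.3 N and linear speed of wrench below 0.03 m/s and angular speed of wrench below 0.3 rad/s); the robot touches nothing.
It fails at once if the wrench is forced: more than 60 N against either stand (contact force between wrench and drain_stand above 60 N or contact force between wrench and tool_stand above 60 N).
It fails at once if a bottle, the beaker or the loose cap is moved by more than 20 mm or tipped (distance of any of bottle_left, bottle_right, beaker, cap from where it was at the start of the episode above 0.02 m or angle between any of bottle_left, bottle_right, beaker, cap's own z axis and vertical above 0.3 rad).
It also fails if it takes over 50 s, if anything falls off the work surface, if the arm or the gripper's body presses on something with over 40 N, if the wrist force passes 120 N, or if a joint passes its speed limit or range.

ROBOT

A 7-joint arm with a two-finger parallel gripper is mounted at the origin on the work surface. World frame = base frame: x ahead of the robot, y to its left, z up, the work surface at z = 0. Lengths are in m, angles in rad, forces in N, time in s.
With the tool pointing down it reaches from about 0.4 to 0.75 m from the base axis. Payload 19.5 kg.
Tool frame: the origin (TCP) lies midway between the tips of the shut fingers; the grasp point (between the pads) lies 19 mm behind it; z points along the fingers, y is the line along which they close (so a half turn about z gives the same grasp; the last joint's range is limited). The gripper opens to 85 mm and grips with 20 to 120 N. Pads are 22 mm wide; open, the fingers measure 114 mm over their backs; the gripper's body (76 mm by 85 mm) begins 54 mm behind the grasp point. The pads swing forward as they close: fully open they stand 13 mm farther back than shut.
Start: joints at [-1.143, 0.707, -0.028, 1.485, 0.022, 0.951, -0.075], TCP at [0.26, 0.513, 0.231] pointing down, gripper open.
Joint ranges: [-2.71, 2.71], [-0.32, 2.16], [-1.57, 1.52], [0, 2.45], [-1.46, 4.6], [0, 2.02], [-2.83, 2.83]. Speed limits (rad/s): [1.89, 1.89, 2.57, 2.57, 3.01, 3.01, 3.01].

INTERFACE

Orientations are given as a 3x3 rotation matrix whose columns are the frame's x, y, z axes.
In Python, from workcell import manip, capture gives the robot as it stands. The module is installed in compiled form; this text tells all that it offers.
- The arm moves only by the tool send_rows, never from a script. Its argument "series" is a list of rows, each a list of 7 numbers: the turn, a rotation vector about the tool's x, y, z in rad, then the shift along the tool's x, y, z in cm, then the gripper command: -1 is fully open, 1 is shut, values between are in proportion. A call has 1 to 20 rows; each row is the pose to reach, as a shift and turn from the pose commanded when the call began, along the tool's axes at that moment; what a row does not reach only later rows make up. A row lasts 1/8 s, in which the tool goes at most 62.5 mm and 10.7 degrees, less where a joint would pass 70% of its speed; a pose out of reach is approached as far as the arm can. A call with a gripper value outside its range is refused whole. The fingers move at their own pace and stop on an object; "newtons" is the grip in N (left out, the last holds). Time passes only in rows, so rows that repeat a pose let the fingers close. It gives the time, the measured TCP pose, the force, the opening and the grip force at its end, in the units of the state.
- manip.get_state(): the state, without advancing time (a new reading comes with each control period).
- capture(name): name is "scene" or "top" or "wrist"; returns a dict with "pixels" (400x640x3 uint8, red, green, blue), "depth" (400x640 float32, m along the optical axis (not along the pixel's ray), 0 where there is no reading), "camera_matrix" (3x3 intrinsics, pixels), "R" (3x3) and "t" (3): a world point X has camera coordinates R X + t. Camera axes: x right, y down, z forward; pixel columns grow to the right and rows downward; lengths in m; the calibration is good to about 2 mm. A picture is of the moment at which its call begins.
- manip.finish_job(): hands the job in; it is judged then, once.
The state is a dict: "time": time; "qpos": joint angles; "qvel": joint speeds; "effort": joint torques, N m; "ee_pos": TCP position; "tool_rot": TCP orientation; "ft_force": force on the tool from outside, world axes, zero at the start; "torque": the same for the moment, N m; "gripper_width": finger opening in m; "grip_force": force on a finger pad.
Only numpy, scipy, OpenCV 4.12 (cv2) and the standard library are available. Lean on these libraries where they do the work, as an engineer would, in place of code of your own. Each camera call takes 0.05 s, during which the arm holds its last target. There are 200 camera calls.

## Working session

There is one attempt and no reset: what is moved stays moved. The work goes in short steps, Python scripts to look and compute and a tool call to move; the robot and the scene stay as the last step left them, time stands still between calls to the robot, and variables do not carry over. Pictures are saved under pics/ and viewed, at most 10 in all, crops included, and the job is handed in when it is done.

Besides the shell and the picture viewer there is one more tool, called by a JSON object that holds its "fn" and its "kwargs", one argument or row to a line. send_rows: Moves the arm, as the interface text tells. Its arguments: {"type":"object","properties":{"series":{"type":"array"},"newtons":{"type":"number"}},"required":["series"]}

```bash
mkdir -p pics
cat > h.py <<'E'
import numpy as np, cv2
from workcell import manip, capture
def grab(n,f):
    c=capture(n); np.savez(f'pics/{f}.npz',**c); cv2.imwrite(f'pics/{f}.png',c['pixels'][:,:,::-1]); return c
def load(f): return dict(np.load(f'pics/{f}.npz'))
def w(c,u,v,d=None):
    if d is None: d=c['depth'][int(v),int(u)]
    K=c['camera_matrix']; p=np.array([(u-K[0,2])/K[0,0],(v-K[1,2])/K[1,1],1])*d
    return c['R'].T@(p-c['t'])
def cloud(c):
    K=c['camera_matrix']; v,u=np.mgrid[0:400,0:640]; d=c['depth']
    p=np.stack([(u-K[0,2])/K[0,0]*d,(v-K[1,2])/K[1,1]*d,d],-1)
    return (p-c['t'])@c['R']
def proj(c,X):
    q=c['R']@np.array(X)+c['t']; q=c['camera_matrix']@q; return q[:2]/q[2]
E
python3 - <<'E'
from h import *
a=grab('scene','s0');b=grab('top','t0')
print(manip.get_state())
for c in(a,b): print(-c['R'].T@c['t'], c['R'][2])
E
```

```text
{'time': 0.1, 'qpos': array([-1.14269583,  0.70703216, -0.02762667,  1.48496007,  0.02199873,
        0.95089311, -0.07551057]), 'qvel': array([ 0.00016809, -0.00159177, -0.00062113, -0.00201909, -0.00026366,
       -0.00055788,  0.00069417]), 'effort': array([ 2.04890428e-03, -8.84286189e+01,  1.23691466e+00, -2.36461276e+01,
        1.70869444e-02,  4.88955440e-03,  1.47406572e-04]), 'ee_pos': array([0.26019416, 0.51249243, 0.23087722]), 'tool_rot': array([[-8.91656569e-01,  4.52712248e-01, -4.27980661e-04],
       [ 4.52712450e-01,  8.91656122e-01, -8.93136703e-04],
       [-2.27223481e-05, -9.90123382e-04, -9.99999510e-01]]), 'ft_force': array([-0.21121295,  0.73416398,  0.38875037]), 'torque': array([-0.02918823,  0.02830301,  0.01030144]), 'grip_force': 0.0, 'gripper_width': 0.08538485159280179}
[1.28316846 0.66040071 1.1095746 ] [-0.57532246 -0.46253938 -0.67458238]
[ 0.22880685 -0.01115432  1.3218502 ] [ 0.18387698  0.02338828 -0.98267098]
```

View pics/s0.png

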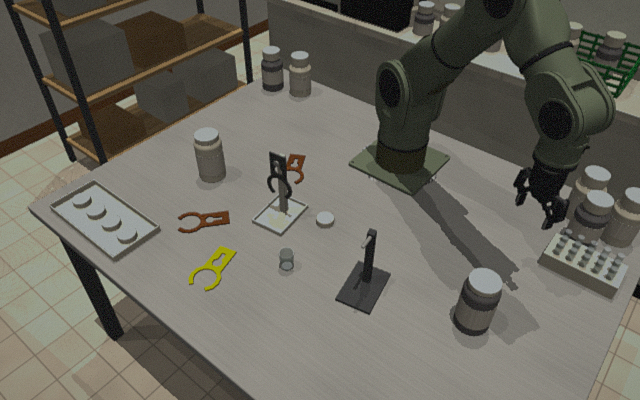

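View pics/t0.png

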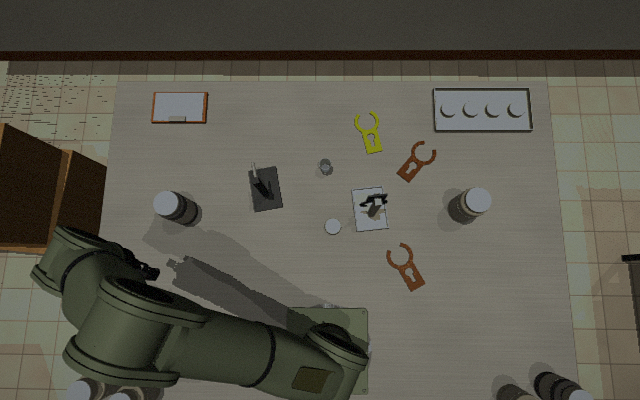

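Candidates for the wrench in the scene picture are the dark one on the white stand (278,170), a brown one behind it (296,167), an orange one lying flat (203,221) and a yellow one (213,268). I choose the dark one on the white stand. In the top view its stand is at (370,208) and the tool stand is at (265,188). Next: a close crop and measurements.

Run:
```python
from h import *
a=load('s0');b=load('t0')
A=cv2.resize(a['pixels'][130:310,250:400],None,fx=3,fy=3,interpolation=2)
B=cv2.resize(b['pixels'][150:250,235:400],None,fx=2.1,fy=2.1,interpolation=2)
im=np.zeros((540,800,3),np.uint8); im[:,:450]=A; im[:210,450:450+346]=B[:210,:346]
cv2.imwrite('pics/crop0.png',im[:,:,::-1])
P=cloud(b); Q=cloud(a)
for nm,R in(('tool',(155,215,240,290)),('drain',(180,235,345,392))):
    p=P[R[0]:R[1],R[2]:R[3]].reshape(-1,3); col=b['pixels'][R[0]:R[1],R[2]:R[3]].reshape(-1,3).astype(float).mean(1)
    m=(p[:,2]>.006)&(p[:,2]<.022)
    if nm=='tool': m&=col<90
    r=cv2.minAreaRect(p[m][:,:2].astype(np.float32)*1000); print(nm,m.sum(),np.median(p[m][:,2]),r)
    for lo,hi in((.05,.15),(.15,.19),(.19,.25)):
        m=(p[:,2]>lo)&(p[:,2]<hi); print(lo,m.sum(),p[m].mean(0) if m.any() else '', p[m].min(0) if m.any() else '',p[m].max(0) if m.any() else '')
for nm,R in(('tool',(220,315,330,395)),('drain',(145,240,250,312))):
    p=Q[R[0]:R[1],R[2]:R[3]].reshape(-1,3); col=a['pixels'][R[0]:R[1],R[2]:R[3]].reshape(-1,3).astype(float).mean(1)
    m=(p[:,2]>.006)&(p[:,2]<.022)
    if nm=='tool': m&=col<90
    r=cv2.minAreaRect(p[m][:,:2].astype(np.float32)*1000); print('scene',nm,m.sum(),np.median(p[m][:,2]),r)
    for lo,hi in((.05,.15),(.15,.185),(.185,.25)):
        m=(p[:,2]>lo)&(p[:,2]<hi); print(lo,m.sum(),p[m].mean(0), p[m].min(0),p[m].max(0))
for u,v in((333,227),(326,166)): print(w(b,u,v))
```

```text
tool 949 0.01058887695991618 ((533.1435546875, 220.96437072753906), (150.9728546142578, 100.73661041259766), 11.702047348022461)
0.05 70 [0.50810698 0.21292427 0.10168788] [0.50255504 0.20534767 0.05286332] [0.52400354 0.22504958 0.14841179]
0.15 32 [0.50867795 0.21275859 0.1706035 ] [0.50231713 0.20605818 0.15047938] [0.52532824 0.22484466 0.18958692]
0.19 101 [0.53072306 0.2201818  0.2003489 ] [0.50262612 0.20675644 0.19012055] [0.57010922 0.23215194 0.20647449]
drain 555 0.008300000624513837 ((471.8403015136719, -138.74156188964844), (156.21755981445312, 190.06324768066406), 89.98878479003906)
0.05 101 [ 0.4509944  -0.1415418   0.11132713] [ 0.43588645 -0.18930389  0.05211611] [ 0.46917494 -0.10067038  0.14875566]
0.15 58 [ 0.45119175 -0.13883983  0.16929317] [ 0.43605304 -0.17259932  0.15027291] [ 0.46487479 -0.1139192   0.1888913 ]
0.19 164 [ 0.45560123 -0.14467183  0.22061779] [ 0.43548051 -0.17253153  0.1911628 ] [ 0.47437969 -0.11730251  0.23991799]
scene tool 1433 0.010296136654094214 ((479.53289794921875, 171.53582763671875), (332.34429931640625, 157.03997802734375), 40.775
[... 237 characters left out ...]
2]
0.185 135 [0.5329493  0.22212803 0.1988775 ] [0.50598444 0.2066578  0.18555452] [0.57779297 0.23263063 0.20528686]
scene drain 715 0.008580369142613224 ((369.40765380859375, -230.28787231445312), (447.0989990234375, 201.8446502685547), 40.79277038574219)
0.05 325 [ 0.46105265 -0.14268424  0.10576291] [ 0.4369664  -0.18879532  0.0508555 ] [ 0.47581165 -0.09722533  0.14884291]
0.15 153 [ 0.46535223 -0.14414917  0.16660144] [ 0.45538919 -0.17736404  0.15115547] [ 0.47506546 -0.11479796  0.18486596]
0.185 256 [ 0.46617868 -0.14279444  0.21528323] [ 0.44009951 -0.17535038  0.18561915] [ 0.47845371 -0.11479686  0.23901021]
[ 0.39740627 -0.01937344  0.02305293]
[0.61825702 0.00668664 0.00169797]
```

View pics/crop0.png

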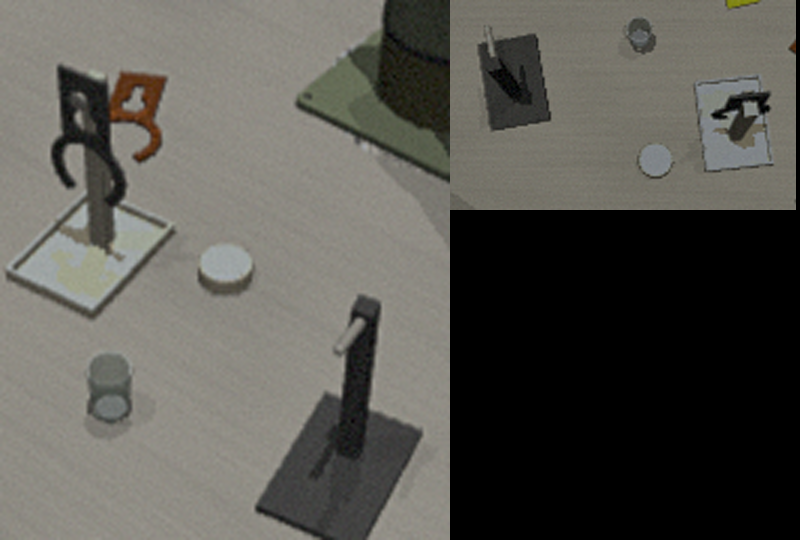

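The crop confirms that the dark wrench hangs on the white stand, and that the tool stand's peg is bare. Next: fit both stands' yaw and position.

Run:
```python
from h import *
a=load('s0');b=load('t0'); 
C=[(cloud(a),a['pixels'].mean(2)),(cloud(b),b['pixels'].mean(2))]
def pca(p):
    c=p.mean(0); u,s,v=np.linalg.svd(p-c,full_matrices=False); return c,v[0],v[-1],s
for i,(P,g) in enumerate(C):
    P=P.reshape(-1,3); g=g.reshape(-1)
    box=(abs(P[:,0]-.46)<.06)&(abs(P[:,1]+.143)<.06)
    m=box&(P[:,2]>.1)&(P[:,2]<.245)&(g<75)
    q=P[m][:,:2]
    for k in range(3):
        c,d,n,s=pca(q); r=(q-c)@n; q=q[abs(r)<.006]
    print(i,'wrench plane n',len(q),c,d,np.degrees(np.arctan(-d[0]/d[1])))
    mm=m&(P[:,2]>.2); t=(P[mm][:,:2]-c)@d; print(' extents along d',np.percentile(t,[1,99]),'ctr',c+d*np.mean(np.percentile(t,[1,99])),'zmax',np.percentile(P[mm][:,2],98), 'zmin jaw',P[m][:,2].min())
    m=(abs(P[:,0]-.46)<.12)&(abs(P[:,1]+.143)<.085)&(P[:,2]>.003)&(P[:,2]<.02)&(g>95)
    im=np.zeros(400*640,np.uint8); im[m]=1
    n,l,st,_=cv2.connectedComponentsWithStats(im.reshape(400,640)); k=1+np.argmax(st[1:,4])
    q=P[(l==k).reshape(-1)]
    print(' tray',st[k],cv2.minAreaRect(q[:,:2].astype(np.float32)*1000))
    m=box&(P[:,2]>.216)&(P[:,2]<.226)&(g>95); print(' post top',m.sum(),P[m].mean(0),P[m].min(0),P[m].max(0))
    # peg
    m=(P[:,0]>.528)&(P[:,0]<.6)&(abs(P[:,1]-.222)<.02)&(P[:,2]>.18)&(P[:,2]<.215)
    q=P[m];c,d,n,s=pca(q);print(' peg',m.sum(),c,d,q.max(0),np.degrees(np.arctan(d[1]/d[0])))
    if i==0:
        im=np.zeros(400*640,np.uint8); im[(abs(P[:,0]-.533)<.12)&(abs(P[:,1]-.221)<.09)&(P[:,2]>.006)&(P[:,2]<.014)&(g<90)]=1
        n,l,st,_=cv2.connectedComponentsWithStats(im.reshape(400,640)); k=1+np.argmax(st[1:,4]); print(' foot',cv2.minAreaRect(P[(l==k).reshape(-1)][:,:2].astype(np.float32)*1000))
    m=(abs(P[:,0]-.513)<.02)&(abs(P[:,1]-.217)<.02)&(P[:,2]>.199)&(P[:,2]<.206); print(' tool post top',m.sum(),cv2.minAreaRect(P[m][:,:2].astype(np.float32)*1000))
print(w(b,478,200),w(b,172,201))
```

```text
0 wrench plane n 422 [ 0.46676267 -0.14204893] [-0.11786995  0.99302904] 6.769187322600423
 extents along d [-0.03061205  0.0261429 ] ctr [ 0.46702606 -0.14426793] zmax 0.23678953785165924 zmin jaw 0.1000139439209467
 tray [250 193  60  41 794] ((460.9775390625, -156.47842407226562), (175.86097717285156, 134.9396209716797), 8.009370803833008)
 post top 18 [ 0.4487196  -0.14445675  0.22140958] [ 0.44009951 -0.15482983  0.21695075] [ 0.47712185 -0.13568081  0.2247503 ]
 peg 58 [0.55189133 0.22519778 0.19897837] [0.96453552 0.20266223 0.16911315] [0.57779297 0.23263063 0.20528686] 11.866024260315783
 foot ((537.566650390625, 222.55377197265625), (153.38929748535156, 100.03046417236328), 10.912083625793457)
 tool post top 49 ((517.61669921875, 218.19236755371094), (21.501365661621094, 20.614269256591797), 12.900100708007812)
1 wrench plane n 58 [ 0.46177394 -0.15561692] [-0.1473328   0.98908698] 8.472389655385621
 extents along d [-0.01701461  0.03791799] ctr [ 0.46023406 -0.14527929] zmax 0.23849571584398194 zmin jaw 0.10197002230705005
 tray [350 183  44  49 761] ((476.0525207519531, -154.85006713867188), (166.62240600585938, 139.5937042236328), 9.033772468566895)
 post top 40 [ 0.44886193 -0.14729753  0.22224401] [ 0.43699894 -0.15696712  0.21766486] [ 0.47335116 -0.13901668  0.22571249]
 peg 49 [0.54923721 0.2238085  0.19926229] [-0.95865592 -0.21569873 -0.18561486] [0.57010922 0.23215194 0.20505478] 12.680449007747951
 tool post top 44 ((515.3365478515625, 217.02093505859375), (24.44567108154297, 18.057462692260742), 4.298621654510498)
[ 0.46434263 -0.45623427  0.16984379] [0.45439798 0.47665218 0.17081797]
```

{"fn": "send_rows", "kwargs": {
  "series": [
    [0,0,0,0,0,-5,-1],
    [0,0,-0.1,-4,-4.1,-8,-1],
    [0,0,-0.2,-8,-8.2,-8.9,-1],
    [0,0,-0.3,-12,-12.3,-8.9,-1],
    [0,0,-0.4,-16,-16.4,-8.9,-1],
    [0,0,-0.5,-20,-20.5,-8.9,-1],
    [0,0,-0.6,-24,-24.6,-8.9,-1],
    [0,0,-0.6,-28,-28.7,-8.9,-1],
    [0,0,-0.6,-32,-32.8,-8.9,-1],
    [0,0,-0.6,-36,-36.9,-8.9,-1],
    [0,0,-0.6,-40,-41,-8.9,-1],
    [0,0,-0.6,-44,-45.1,-8.9,-1],
    [0,0,-0.6,-46.5,-47.6,-8.9,-1],
    [0,0,-0.6,-48.1,-49.3,-8.9,-1],
    [0,0,-0.6,-48.1,-49.3,-8.9,-1],
    [0,0,-0.6,-48.1,-49.3,-8.9,-1]
  ]
}}

```text
time: 2.1
ee_pos: [0.4658, -0.144, 0.3202]
tool_rot: [[-0.991, -0.13, -0.0], [-0.13, 0.991, 0.0], [0.0, 0.0, -1.0]]
ft_force: [0.3, -0.7, 1.2]
gripper_width: 0.0856
grip_force: 0.0
```

Run:
```python
from h import *
s=manip.get_state(); print(s['time'],s['ee_pos'],s['tool_rot'],s['gripper_width'])
c=grab('wrist','w1'); print(-c['R'].T@c['t'],c['R'][2])
im=c['pixels'].copy()
for X in((.466,-.1445,.236),(.449,-.146,.222)):
    u,v=proj(c,X); print(u,v); cv2.circle(im,(int(u),int(v)),2,(255,0,0),-1)
cv2.imwrite('pics/w1m.png',im[:,:,::-1])
```

```text
2.1 [ 0.46584191 -0.14402051  0.320224  ] [[-9.91467386e-01 -1.30354429e-01 -3.81486017e-04]
 [-1.30354539e-01  9.91467405e-01  2.80328260e-04]
 [ 3.41688921e-04  3.27664761e-04 -9.99999888e-01]] 0.0856406550899572
[ 0.38425146 -0.15390547  0.463616  ] [ 0.31451677  0.04271206 -0.94829051]
316.8763625342404 206.5382710772592
317.7648154616016 183.16652334713936
```

View pics/w1m.png

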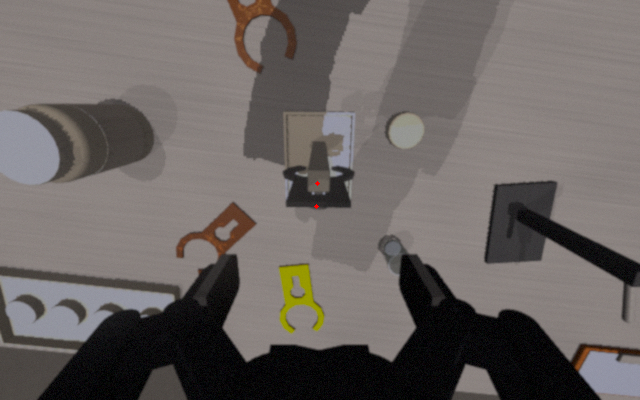

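The wrist view shows the wrench's top edge at (286..352, 205), level and centred below the gripper. The fingers straddle it with about equal room on each side. I'll refine from this view.

Run:
```python
from h import *
c=load('w1'); P=cloud(c); g=c['pixels'].mean(2)
p=P[190:215,275:365].reshape(-1,3); gg=g[190:215,275:365].reshape(-1)
m=(p[:,2]>.229)&(p[:,2]<.243)
q=p[m]; print(m.sum(),q.min(0),q.max(0),np.median(q[:,2]))
# left/right ends by darkness on rows 200..207
for v in range(199,210,2): 
    r=np.where(g[v,270:370]<60)[0]+270; print(v,r.min() if len(r) else 0,r.max() if len(r) else 0, w(c,r.min(),v,None if 0 else .0+ (c['depth'][v,319])) if len(r) else '', w(c,r.max()+1,v,c['depth'][v,319]) if len(r) else '')
ex=np.array([.9914,.131]);ey=np.array([-.131,.9914])
x=q[:,:2]@ex;y=q[:,:2]@ey; print(np.percentile(x,[2,50,98]),np.percentile(y,[1,50,99]))
print('slope',np.polyfit(y,x,1))
pp=p[(p[:,2]>.217)&(p[:,2]<.226)&(gg>70)]; print('post',len(pp),np.percentile(pp[:,:2]@ey,[2,98]),np.percentile(pp[:,:2]@ex,[2,98]))
s=manip.get_state()['ee_pos']; print(s[:2]@ex,s[:2]@ey)
```

```text
522 [ 0.45745075 -0.1719394   0.22905578] [ 0.4687837  -0.11616971  0.23870399] 0.23602313179184903
199 288 348 [ 0.46430508 -0.17021334  0.23060255] [ 0.45728518 -0.1173422   0.23065566]
201 287 349 [ 0.46431493 -0.17049983  0.23612666] [ 0.45721988 -0.11706265  0.23618033]
203 287 349 [ 0.46596224 -0.1702945   0.23656274] [ 0.45886384 -0.1168321   0.23661644]
205 287 349 [ 0.46796531 -0.17015775  0.23603633] [ 0.46083338 -0.11644284  0.23609028]
207 322 325 [ 0.47183103 -0.13904836  0.21928539] [ 0.47134365 -0.13537757  0.21928907]
209 0 0  
[0.43761696 0.4393446  0.44269991] [-0.2307066  -0.20334051 -0.17594465]
slope [0.00590127 0.44085701]
post 60 [-0.23086653 -0.17916115] [0.43182797 0.45124332]
0.44304394993425666 -0.2036548637285853
```

{"fn": "send_rows", "kwargs": {
  "series": [
    [0,0,0,0.3,0,3,-1],
    [0,0,0,0.3,0,6,-1],
    [0,0,0,0.3,0,9,-1],
    [0,0,0,0.3,0,11,-1],
    [0,0,0,0.3,0,12.5,-1],
    [0,0,0,0.3,0,13.6,-1],
    [0,0,0,0.3,0,13.6,-1],
    [0,0,0,0.3,0,13.6,1],
    [0,0,0,0.3,0,13.6,1],
    [0,0,0,0.3,0,13.6,1],
    [0,0,0,0.3,0,13.6,1],
    [0,0,0,0.3,0,13.6,1]
  ],
  "newtons": 70
}}

```text
time: 3.65
ee_pos: [0.4634, -0.1455, 0.185]
tool_rot: [[-0.992, -0.129, 0.001], [-0.129, 0.992, -0.001], [-0.001, -0.001, -1.0]]
ft_force: [-0.2, -2.4, 6.0]
gripper_width: 0.0546
grip_force: 72.3
```

{"fn": "send_rows", "kwargs": {
  "series": [
    [0,0,0,0,0,-0.5,1],
    [0,0,0,0,0,-1,1],
    [0,0,0,0,0,-1.5,1],
    [0,0,0,0,0,-2,1],
    [0,0,0,0,0,-2.5,1],
    [0,0,0,0,0,-3,1],
    [0,0,0,0,0,-3.2,1],
    [0,0,0,0,0,-3.2,1]
  ]
}}

```text
time: 4.65
ee_pos: [0.463, -0.1451, 0.2164]
tool_rot: [[-0.992, -0.13, 0.0], [-0.13, 0.992, -0.0], [-0.0, -0.0, -1.0]]
ft_force: [0.2, -0.4, -1.4]
gripper_width: 0.0543
grip_force: 74.0
```

Run:
```python
from h import *
s=manip.get_state(); print(s['ee_pos'],s['ft_force'],s['gripper_width'],s['tool_rot'])
c=grab('scene','s1'); 
im=cv2.resize(c['pixels'][120:220,230:340],None,fx=5,fy=5,interpolation=2)
cv2.imwrite('pics/s1c.png',im[:,:,::-1])
```

```text
[ 0.46302314 -0.14507416  0.21638386] [ 0.15835651 -0.40766741 -1.41599033] 0.05434877352013181 [[-9.91539224e-01 -1.29807399e-01  7.47913912e-05]
 [-1.29807408e-01  9.91539217e-01 -1.36065914e-04]
 [-5.64962351e-05 -1.44623167e-04 -9.99999988e-01]]
```

View pics/s1c.png

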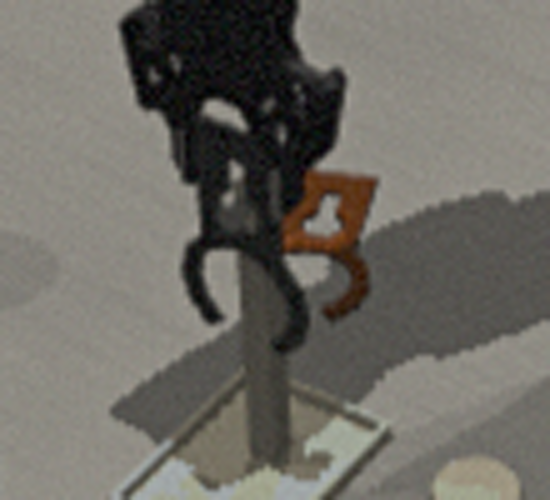

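The wrench has come up with the gripper, and the stud head shows in the wide hole at about (238,205) in the crop. I'll draw it off slowly and watch the force.

{"fn": "send_rows", "kwargs": {
  "series": [
    [0,0,0,-0.2,0,0,1],
    [0,0,0,-0.4,0,0,1],
    [0,0,0,-0.6,0,0,1],
    [0,0,0,-0.8,0,0,1],
    [0,0,0,-1.0,0,0,1],
    [0,0,0,-1.0,0,0,1]
  ]
}}

```text
time: 5.45
ee_pos: [0.473, -0.1437, 0.2163]
tool_rot: [[-0.992, -0.13, -0.0], [-0.13, 0.992, -0.0], [0.0, -0.0, -1.0]]
ft_force: [-0.3, 0.4, -2.9]
gripper_width: 0.0545
grip_force: 74.0
```

{"fn": "send_rows", "kwargs": {
  "series": [
    [0,0,0,-0.4,0,0,1],
    [0,0,0,-0.8,0,0,1],
    [0,0,0,-1.2,0,0,1],
    [0,0,0,-2.5,0,0,1],
    [0,0,0,-4.5,0,0,1],
    [0,0,0,-7,0,0,1],
    [0,0,0,-9,0,0,1],
    [0,0,0,-9,0,0,1]
  ]
}}

```text
time: 6.45
ee_pos: [0.5629, -0.1316, 0.2158]
tool_rot: [[-0.991, -0.131, -0.0], [-0.131, 0.991, 0.0], [0.0, 0.0, -1.0]]
ft_force: [-0.6, -0.0, -2.9]
gripper_width: 0.0549
grip_force: 74.2
```

Run:
```python
from h import *
s=manip.get_state(); T=s['ee_pos'];R=s['tool_rot']; print(s['time'],T,s['ft_force'])
psi=np.arctan2(-R[0,1],R[1,1]); print('yaw',np.degrees(psi))
# target in front of peg
y=np.radians(12); ex=np.array([np.cos(y),np.sin(y)]); ey=np.array([-ex[1],ex[0]])
o=np.array([.5145,.2172]); print('peg root',o+.01*ex,'tip',o+.054*ex)
t=o+.085*ex; d=np.r_[t-T[:2],0]; print('target',t,'tool shift cm',100*R.T@d)
```

```text
6.45 [ 0.56294618 -0.13157135  0.21584044] [-0.55386954 -0.01377915 -2.85424452]
yaw 7.500910041203363
peg root [0.52428148 0.21927912] tip [0.56731997 0.22842723]
target [0.59764255 0.23487249] tool shift cm [-8.22357639e+00  3.58778763e+01  8.22229163e-03]
```

{"fn": "send_rows", "kwargs": {
  "series": [
    [0,0,0,-4,2,-1,1],
    [0,0,0,-8.2,6,-2,1],
    [0,0,0,-9,10,-2,1],
    [0,0,-0.02,-9,14,-2,1],
    [0,0,-0.04,-9,18,-2,1],
    [0,0,-0.06,-9,22,-2,1],
    [0,0,-0.078,-9,26,-2,1],
    [0,0,-0.078,-9,30,-2,1],
    [0,0,-0.078,-8.5,33.5,-1,1],
    [0,0,-0.078,-8.2,35.5,0,1],
    [0,0,-0.078,-8.2,35.9,0,1],
    [0,0,-0.078,-8.2,35.9,0,1],
    [0,0,-0.078,-8.2,35.9,0,1]
  ]
}}

```text
time: 8.07
ee_pos: [0.5974, 0.2332, 0.2166]
tool_rot: [[-0.979, -0.205, 0.001], [-0.205, 0.979, -0.0], [-0.0, -0.001, -1.0]]
ft_force: [-0.2, -0.2, -2.9]
gripper_width: 0.0547
grip_force: 74.6
```

```bash
cat > m.py <<'E'
from h import *
import sys
k=sys.argv[1]
s=manip.get_state(); T=s['ee_pos'];R=s['tool_rot']; print(s['time'],T,s['ft_force'],'yaw',np.degrees(np.arctan2(-R[0,1],R[1,1])))
c=grab('scene','s'+k); e=grab('wrist','w'+k)
y=np.radians(12); ex=np.array([np.cos(y),np.sin(y)]); ey=np.array([-ex[1],ex[0]]); o=np.array([.5145,.2172])
print('TCP in stand',(T[:2]-o)@ex,(T[:2]-o)@ey)
for nm,cc in(('scene',c),('wrist',e)):
    P=cloud(cc).reshape(-1,3); x=(P[:,:2]-o)@ex; yy=(P[:,:2]-o)@ey
    tx=(T[:2]-o)@ex
    m=(abs(x-tx)<.015)&(abs(yy)<.05)&(P[:,2]>.09)&(P[:,2]<.16); print(nm,'wrench lower',m.sum(),np.percentile(x[m],[5,50,95]) if m.any() else '',np.percentile(yy[m],[1,99]) if m.any() else '',P[m][:,2].min() if m.any() else '')
    m=(abs(x-.04)<.012)&(abs(yy)<.012)&(P[:,2]>.18)&(P[:,2]<.215); print(nm,'peg',m.sum(),(x[m].mean(),yy[m].mean(),np.percentile(yy[m],[3,97]),P[m][:,2].mean()) if m.any() else '')
a=cv2.resize(c['pixels'][180:320,310:430],None,fx=3.3,fy=3.3,interpolation=2)[:460,:396]
b=e['pixels'][:400:,120:520]
im=np.zeros((460,796,3),np.uint8); im[:a.shape[0],:a.shape[1]]=a; im[:400,396:]=b
cv2.imwrite(f'pics/m{k}.png',im[:,:,::-1])
E
python3 m.py 2
```

```text
8.075 [0.59743851 0.23322142 0.21662051] [-0.20083463 -0.20776941 -2.87887196] yaw 11.837468359532522
TCP in stand 0.08445714505363922 -0.0015725707039122502
scene wrench lower 149 [0.08497727 0.08845762 0.09107856] [-0.04527652  0.04197125] 0.11045473308786775
scene peg 0 
wrist wrench lower 818 [0.08162611 0.08260096 0.08637946] [-0.04412429  0.04325458] 0.11229569147822667
wrist peg 722 (np.float64(0.039964702756590115), np.float64(0.0004862687575506908), array([-0.00421801,  0.0051768 ]), np.float64(0.2010461687971639))
```

View pics/m2.png

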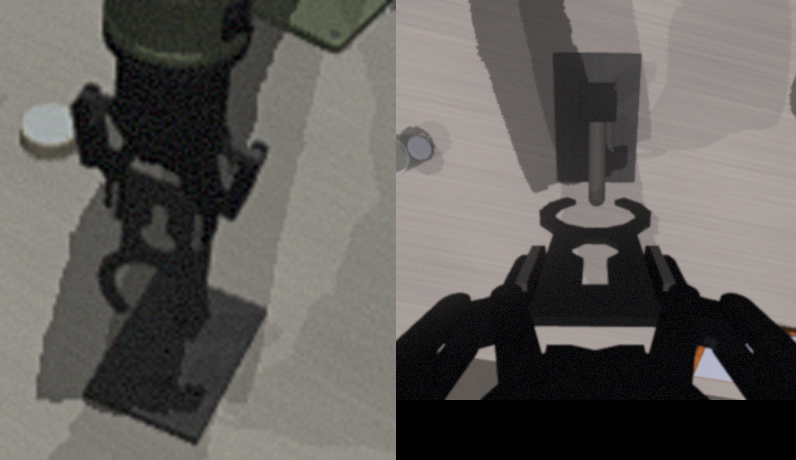

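The wrist view shows the peg (col 597 of the picture, tip at row 203) and the keyhole slot (col 596, rows 245–283), which are nearly aligned. I'll put numbers on the slot and the peg.

```bash
cat > n.py <<'E'
from h import *
import sys
k=sys.argv[1]; c=load('w'+k); P=cloud(c); D=c['depth']
y=np.radians(12); ex=np.array([np.cos(y),np.sin(y)]); ey=np.array([-ex[1],ex[0]]); o=np.array([.5145,.2172])
X=(P[...,:2]-o)@ex; Y=(P[...,:2]-o)@ey; Z=P[...,2]
xt=float(sys.argv[2])
pl=(abs(X-xt)<.008)&(abs(Y)<.05)&(Z>.1)&(Z<.275)
pl&=D>0
cx=np.median(X[pl]); A=np.c_[Y[pl],Z[pl],np.ones(pl.sum())]; f=np.linalg.lstsq(A,X[pl],rcond=None)[0]; print('plane x = %.3f y + %.3f z + %.4f'%tuple(f), 'x@z.2',f[1]*.2+f[2])
for z in np.arange(.15,.27,.006):
    # intersect pixel grid: sample points in plane across y, test whether pixel is plate
    ys=np.arange(-.04,.04,.0005); on=[]
    for yy in ys:
        p=np.r_[o+(f[0]*yy+f[1]*z+f[2])*ex+yy*ey,z]; u,v=proj(c,p).round().astype(int)
        on.append(0<=u<640 and 0<=v<400 and abs(D[v,u]-(c['R']@p+c['t'])[2])<.012)
    on=np.array(on); gi=np.where(~on&(abs(ys)<.018))[0]
    print('z%.3f'%z,'gap',(ys[gi[0]],ys[gi[-1]],(ys[gi[0]]+ys[gi[-1]])/2) if len(gi) else '-')
m=(X>.026)&(X<.05)&(abs(Y)<.012)&(Z>.185)&(Z<.215)
for lo in np.arange(.026,.056,.006):
    q=(X>lo)&(X<lo+.006)&(abs(Y)<.012)&(Z>.18)&(Z<.215)
    if q.any(): print('peg x%.3f'%lo,q.sum(),np.percentile(Y[q],[2,98]),np.percentile(Y[q],[2,98]).mean(),'ztop',np.percentile(Z[q],95))
q=(abs(Y)<.012)&(Z>.18)&(Z<.22)&(X>.02)&(X<.07); print('peg tip x',X[q].max())
q=(abs(Y)<.02)&(Z>.197)&(Z<.207)&(abs(X)<.02); print('post top',q.sum(),np.percentile(X[q],[3,97]),np.percentile(Y[q],[3,97]),np.median(Z[q]))
E
python3 n.py 2 .084
```

```text
plane x = 0.006 y + -0.008 z + 0.0841 x@z.2 0.08240466757928006
z0.150 gap (np.float64(-0.01799999999999998), np.float64(0.01750000000000005), np.float64(-0.00024999999999996553))
z0.156 gap (np.float64(-0.01799999999999998), np.float64(0.01750000000000005), np.float64(-0.00024999999999996553))
z0.162 gap (np.float64(-0.01799999999999998), np.float64(0.01750000000000005), np.float64(-0.00024999999999996553))
z0.168 gap (np.float64(-0.01799999999999998), np.float64(0.01750000000000005), np.float64(-0.00024999999999996553))
z0.174 gap (np.float64(-0.01599999999999998), np.float64(0.01650000000000005), np.float64(0.0002500000000000349))
z0.180 gap (np.float64(-0.0024999999999999675), np.float64(-0.001999999999999967), np.float64(-0.0022499999999999673))
z0.186 gap (np.float64(-0.014999999999999979), np.float64(-0.011499999999999976), np.float64(-0.013249999999999977))
z0.192 gap -
z0.198 gap (np.float64(-0.015499999999999979), np.float64(-0.015499999999999979), np.float64(-0.015499999999999979))
z0.204 gap -
z0.210 gap (np.float64(-0.010999999999999975), np.float64(0.009500000000000043)
[... 946 characters left out ...]
07000000000000041))
z0.264 gap (np.float64(0.009500000000000043), np.float64(0.009500000000000043), np.float64(0.009500000000000043))
z0.270 gap -
peg x0.026 184 [-0.00419545  0.00537303] 0.0005887861154846154 ztop 0.200850748434283
peg x0.032 187 [-0.00421503  0.00517575] 0.0004803579020812559 ztop 0.20179884040277188
peg x0.038 174 [-0.00422948  0.00518757] 0.00047904751524943407 ztop 0.2030288616810417
peg x0.044 180 [-0.0042573   0.00520962] 0.0004761622251486775 ztop 0.20416337809133644
peg x0.050 165 [-0.0042621   0.00524203] 0.0004899633954145348 ztop 0.20553413042952834
peg tip x 0.05888389485198008
post top 1549 [-0.00896938  0.01573254] [-0.00807328  0.01043952] 0.20255257659303266
```

{"fn": "send_rows", "kwargs": {
  "series": [
    [0,0,0,0,0.09,0.7,1],
    [0,0,0,0,0.09,1.3,1],
    [0,0,0,1,0.09,1.3,1],
    [0,0,0,2,0.09,1.3,1],
    [0,0,0,2.6,0.09,1.3,1],
    [0,0,0,3.2,0.09,1.3,1],
    [0,0,0,3.8,0.09,1.3,1],
    [0,0,0,4.4,0.09,1.3,1],
    [0,0,0,5,0.09,1.3,1],
    [0,0,0,5.5,0.09,1.3,1],
    [0,0,0,5.5,0.09,1.3,1],
    [0,0,0,5.5,0.09,1.3,1]
  ]
}}

```text
time: 9.68
ee_pos: [0.543, 0.2241, 0.2033]
tool_rot: [[-0.978, -0.207, 0.0], [-0.207, 0.978, -0.0], [-0.0, -0.0, -1.0]]
ft_force: [0.2, -0.1, -3.5]
gripper_width: 0.0548
grip_force: 74.6
```

```bash
python3 m.py 3; python3 n.py 3 .028 | grep -v z0.1
```

```text
9.675 [0.54299212 0.22408149 0.20328594] [ 0.15443646 -0.08863809 -3.53144682] yaw 11.924886642519265
TCP in stand 0.029300240204673603 0.0008072657752469696
scene wrench lower 199 [0.01627909 0.03334202 0.03595468] [-0.04182966  0.04390206] 0.097710230228638
scene peg 56 (np.float64(0.03656884082361508), np.float64(0.0003071195993983158), array([-0.01142342,  0.01093135]), np.float64(0.19782038817089515))
wrist wrench lower 1152 [0.02656893 0.02740167 0.03122715] [-0.04150259  0.0449814 ] 0.09890246169337452
wrist peg 689 (np.float64(0.03645905491612244), np.float64(0.0004094149970717096), array([-0.01001102,  0.00994466]), np.float64(0.19776117591402953))
plane x = 0.000 y + -0.005 z + 0.0281 x@z.2 0.027209243899894126
z0.204 gap (np.float64(-0.009499999999999974), np.float64(0.013000000000000046), np.float64(0.0017500000000000362))
z0.210 gap (np.float64(-0.004499999999999969), np.float64(0.008000000000000042), np.float64(0.0017500000000000362))
z0.216 gap (np.float64(-0.004499999999999969), np.float64(0.01700000000000005), np.float64(0.00625000000000004))
z0.222 gap (np.float64(-
[... 268 characters left out ...]
ap -
z0.264 gap (np.float64(-0.01799999999999998), np.float64(0.01750000000000005), np.float64(-0.00024999999999996553))
z0.270 gap (np.float64(-0.01799999999999998), np.float64(0.004500000000000039), np.float64(-0.006749999999999971))
peg x0.026 557 [-0.0117459   0.01160016] -7.286943386799073e-05 ztop 0.21370654130715228
peg x0.032 178 [-0.00406006  0.0080572 ] 0.0019985692910671447 ztop 0.2018235705664562
peg x0.038 165 [-0.00406133  0.00565664] 0.0007976562238550811 ztop 0.2031569324204118
peg x0.044 107 [-0.00408388  0.00503547] 0.000475797561034099 ztop 0.2036951767285824
peg tip x 0.04954644837271802
post top 1375 [-0.00980967  0.01647853] [-0.00792512  0.01051085] 0.20252903317084298
```

View pics/m3.png

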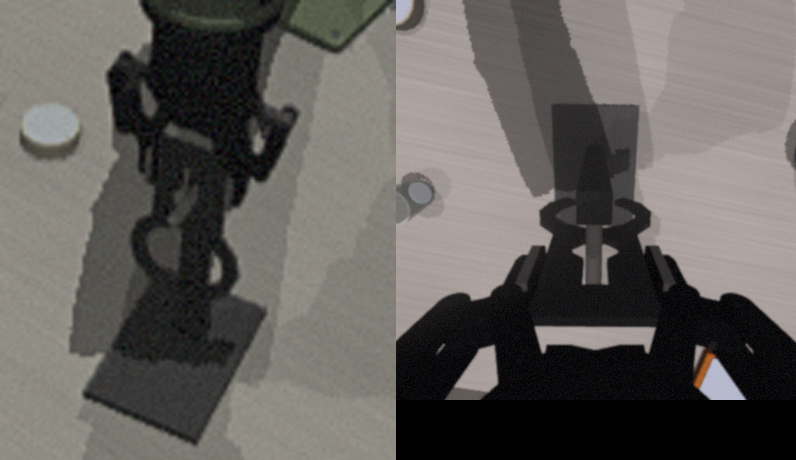

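The peg is through the keyhole (peg at col 594, slot slightly to one side). I'll shift the wrench −1.3 mm sideways and lower it slowly.

{"fn": "send_rows", "kwargs": {
  "series": [
    [0,0,0,0,-0.13,0,1],
    [0,0,0,0,-0.13,0.3,1],
    [0,0,0,0,-0.13,0.6,1],
    [0,0,0,0,-0.13,0.9,1],
    [0,0,0,0,-0.13,1.2,1],
    [0,0,0,0,-0.13,1.5,1],
    [0,0,0,0,-0.13,1.8,1],
    [0,0,0,0,-0.13,2.1,1],
    [0,0,0,0,-0.13,2.4,1],
    [0,0,0,0,-0.13,2.4,1]
  ]
}}

```text
time: 11.02
ee_pos: [0.543, 0.2227, 0.1791]
tool_rot: [[-0.978, -0.207, -0.0], [-0.207, 0.978, -0.0], [0.0, -0.0, -1.0]]
ft_force: [-0.3, -0.3, -3.0]
gripper_width: 0.0547
grip_force: 74.6
```

{"fn": "send_rows", "kwargs": {
  "series": [
    [0,0,0,0,0,0.2,1],
    [0,0,0,0,0,0.4,1],
    [0,0,0,0,0,0.6,1],
    [0,0,0,0,0,0.8,1],
    [0,0,0,0,0,0.8,1]
  ]
}}

```text
time: 11.65
ee_pos: [0.5431, 0.2228, 0.1712]
tool_rot: [[-0.978, -0.207, -0.0], [-0.207, 0.978, -0.0], [0.0, -0.0, -1.0]]
ft_force: [0.1, 0.4, -3.4]
gripper_width: 0.0547
grip_force: 74.6
```

{"fn": "send_rows", "kwargs": {
  "series": [
    [0,0,0,0,0,0.1,1],
    [0,0,0,0,0,0.2,1],
    [0,0,0,0,0,0.2,1]
  ]
}}

```text
time: 12.02
ee_pos: [0.5434, 0.2229, 0.1701]
tool_rot: [[-0.978, -0.207, 0.001], [-0.207, 0.978, 0.0], [-0.001, 0.0, -1.0]]
ft_force: [-3.7, -1.9, 12.6]
gripper_width: 0.0546
grip_force: 76.1
```

Contact is at the expected height with 13 N upward. I'll ease off slightly and open.

{"fn": "send_rows", "kwargs": {
  "series": [
    [0,0,0,0,0,-0.07,1],
    [0,0,0,0,0,-0.07,1],
    [0,0,0,0,0,-0.07,0.2],
    [0,0,0,0,0,-0.07,0],
    [0,0,0,0,0,-0.07,-0.3],
    [0,0,0,0,0,-0.07,-0.6],
    [0,0,0,0,0,-0.07,-1],
    [0,0,0,0,0,-0.07,-1],
    [0,0,0,0,0,-0.07,-1],
    [0,0,0,0,0,-0.07,-1]
  ],
  "newtons": 20
}}

```text
time: 13.28
ee_pos: [0.5431, 0.2228, 0.17]
tool_rot: [[-0.978, -0.207, -0.0], [-0.207, 0.978, -0.0], [0.0, -0.0, -1.0]]
ft_force: [-0.3, -0.1, -0.1]
gripper_width: 0.0856
grip_force: 0.0
```

```bash
python3 m.py 4
```

```text
13.275 [0.54313694 0.22279169 0.1699599 ] [-0.33875959 -0.07490694 -0.05356335] yaw 11.92867333582042
TCP in stand 0.029173728183804634 -0.00048445295911347507
scene wrench lower 295 [0.03100748 0.03599995 0.03858315] [-0.04297536  0.04343034] 0.09007457630339574
scene peg 84 (np.float64(0.03607319949364643), np.float64(0.0008469063687682503), array([-0.01119209,  0.01146702]), np.float64(0.20101731573329046))
wrist wrench lower 1640 [0.02846528 0.02961062 0.03307567] [-0.04164877  0.04381625] 0.09011546053045089
wrist peg 221 (np.float64(0.039793065530807546), np.float64(0.0012617512387455502), array([-0.01004986,  0.01148929]), np.float64(0.1970546977800031))
```

View pics/m4.png

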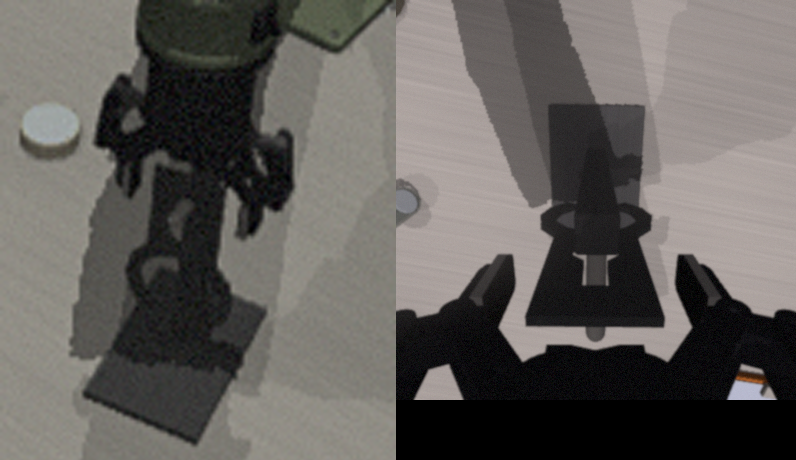

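The wrench hangs on the peg, with the peg tip at (595,335) showing beyond the plate and the fingers clear on both sides. I'll withdraw straight up.

{"fn": "send_rows", "kwargs": {
  "series": [
    [0,0,0,0,0,-1,-1],
    [0,0,0,0,0,-3,-1],
    [0,0,0,0,0,-6,-1],
    [0,0,0,0,0,-9,-1],
    [0,0,0,0,0,-12,-1],
    [0,0,0,0,0,-14,-1],
    [0,0,0,0,0,-14,-1],
    [0,0,0,0,0,-14,-1],
    [0,0,0,0,0,-14,-1],
    [0,0,0,0,0,-14,-1]
  ]
}}

```text
time: 14.62
ee_pos: [0.5431, 0.2228, 0.3096]
tool_rot: [[-0.978, -0.207, -0.001], [-0.207, 0.978, -0.0], [0.001, -0.0, -1.0]]
ft_force: [-0.4, 0.4, -0.6]
gripper_width: 0.0852
grip_force: 0.0
```

```bash
python3 m.py 5; python3 n.py 5 .030 | head -1; python3 n.py 4 .030 | head -1
```

```text
14.625 [0.54305018 0.22275113 0.3096162 ] [-0.42332593  0.43438548 -0.57978149] yaw 11.93103468773075
TCP in stand 0.02908043562982525 -0.0005060894155202262
scene wrench lower 304 [0.03165902 0.03572721 0.03840643] [-0.04299308  0.04349574] 0.0901761747899579
scene peg 87 (np.float64(0.03517731962953753), np.float64(0.0007289705725958501), array([-0.01178695,  0.01138819]), np.float64(0.2008426238215884))
wrist wrench lower 514 [0.02853119 0.02962357 0.03361406] [-0.04267539  0.04386869] 0.09002348938416259
wrist peg 140 (np.float64(0.044827583666927275), np.float64(0.0004035917218089811), array([-0.00401273,  0.00469924]), np.float64(0.20186903535996542))
plane x = 0.007 y + -0.026 z + 0.0332 x@z.2 0.027864913759512253
plane x = 0.001 y + -0.014 z + 0.0310 x@z.2 0.02810583943043524
```

View pics/m5.png

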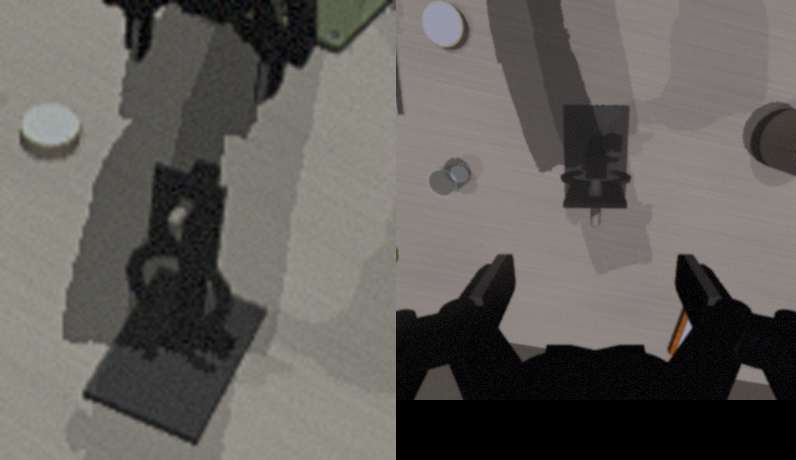

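The wrench hangs upright and at rest, about 20 mm ahead of peg_root. The gripper is clear above it, so I'm handing in.

```bash
python3 -c "from workcell import manip; print(manip.finish_job())"
```

```text
the job is handed in; nothing more can be done
None
```

The wrench is off the drain stand and hangs jaw down, at rest, about 20 mm along the tool stand's peg; I let go, withdrew and handed the job in at about 15 s, but no verdict came back.

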